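# Strain check of a fused glass strip

### The arm

A 7-joint arm with a two-finger parallel gripper is mounted at the origin on the work surface. World frame = base frame: x ahead of the robot, y to its left, z up, the work surface at z = 0. Lengths are in m, angles in rad, forces in N, time in s.
With the tool pointing down it reaches from about 0.4 to 0.85 m from the base axis. Payload 10.4 kg.
Tool frame: the origin (TCP) lies midway between the tips of the shut fingers; the grasp point (between the pads) lies 19 mm behind it; z points along the fingers, y is the line along which they close (so a half turn about z gives the same grasp; the last joint's range is limited). The gripper opens to 87 mm and grips with 3 to 60 N. Pads are 19 mm wide; open, the fingers measure 117 mm over their backs; the gripper's body (75 mm by 190 mm) begins 51 mm behind the grasp point.
Start: joints at [1.166, 0.332, -0.065, 1.46, 0.022, 1.35, -0.088], TCP at [0.233, -0.58, 0.223] pointing down, gripper open.
Joint ranges: [-2.6, 2.6], [-0.5, 2.12], [-1.47, 1.34], [0.16, 2.42], [-1.27, 4.41], [0.06, 2.06], [-2.6, 2.6]. Speed limits (rad/s): [2.22, 2.22, 2.79, 2.79, 3.14, 3.14, 3.14].

### API

Orientations are given as a rotation vector (axis times angle).
In Python, from cell import env, viewer, order, models gives the robot as it stands. The module is installed in compiled form; this text tells all that it offers.
- The arm moves only by the shell command python3 -m creep 'ROWS' [FORCE]. ROWS is JSON, a list that holds one entry, the list of rows, each a list of 7 numbers: the shift along the tool's x, y, z in units of 30 mm (1.0 is 30 mm), then the turn, a rotation vector about the tool's x, y, z in degrees, then the finger opening in mm, from 0 to 87. A call has exactly 5 rows; each row shifts and turns the commanded pose from where the row before left it, along the tool's axes as they then stand; what a row does not reach is not made up. A row lasts 1/12 s, in which the tool goes at most 41.7 mm and 7.16 degrees, less where a joint would pass 70% of its speed; a pose out of reach is approached as far as the arm can. A call is refused whole if a number of a shift passes 1 or a number of a turn 7.16, either way. A call with a gripper value outside its range is refused whole. The fingers move at their own pace and stop on an object; FORCE is the grip in N (left out, the last holds). Time passes only in rows, so rows that do not move let the fingers close, or fill a call up. It gives the time, the measured TCP pose, the force, the opening and the grip force at its end, in the units of the state.
- env.state(): the state, without advancing time (a new reading comes with each control period).
- viewer.snapshot(name): name is "scene" or "top" or "wrist"; returns a dict with "pixels" (480x640x3 uint8, blue, green, red), "camera_matrix" (3x3 intrinsics, pixels), "distortion" ([k1, k2, p1, p2, k3] as OpenCV has them; the pictures are not rectified), "view" (4x4, takes a point from world to camera coordinates). Camera axes: x right, y down, z forward; pixel columns grow to the right and rows downward; lengths in m; the calibration is good to about 2 mm. A picture is of the moment at which its call begins. There is no depth.
- order.job_done(): hands the job in; it is judged then, once.
Trained networks look in a picture, given as the dict that the camera call returned (one of the last four; its "shot" number tells which), for a name from the list of things; names that differ only in an ending like _2 or _b are one class to them, and where a whole thing is asked for, a point or a joint stands for the part that bears it (a point fixed in the world has none). Each returns a list of dicts, best first, with "score" (0 to 1); they miss things now and then, are a little off and sometimes report something else, mostly with a low value. They report only what shows in the picture. A call takes as long as a camera call. They do not tell look-alikes from the thing itself.
- models.boxes_of(picture, label): "point" ([x, y, z] in m, in the coordinates of the camera as it stood for that picture, good to about 4 mm: the middle of the surface that is visible of it).
- models.spot_point(picture, label): "point" ([x, y, z] in m, in the coordinates of the camera as it stood for that picture, good to about 4 mm: a listed point, or the origin of a listed thing).
The state is a dict: "t": time; "joint_pos": joint angles; "qd": joint speeds; "joint_torque": joint torques, N m; "tcp_pos": TCP position; "eef_rot": TCP orientation; "contact_force": force on the tool from outside, world axes, zero at the start; "moment": the same for the moment, N m; "grip_width": opening from 0.0 (shut) to 1.0 (fully open); "grasp_force": force on a finger pad.
Only numpy, scipy, OpenCV 4.12 (cv2) and the standard library are available. Lean on these libraries where they do the work, as an engineer would, in place of code of your own. Each camera call takes 0.05 s, during which the arm holds its last target. There are 200 camera calls.

### The job

Check the fused test strip for strain: take the tall narrow glass strip out of the wooden rack, lower it upright into the sample slot of the strain viewer until it sits on the slot floor, and only then let go of it. Then pinch the viewer's analyser flap by its lifting tab and swing it up to its upright balance point, parallel to the lamp window, without letting it tip over towards the glass. Finish while still holding the tab between the fingers, with the flap standing upright and still, and the rest of the bench left as it was.

Things in the scene. Friction and masses are not known exactly. Their poses are not given: they have to be found in the camera images.
- strip: the test strip: a tall narrow rectangle of green fused glass, 40 wide x 110 tall x 9 thick, 0.1 kg, with two small white chips (2 mm thick, the upper one ending 73 mm above the foot) on one face; the only piece in the rack taller than 75. It stands on its 40 x 9 end in a slot of the wooden rack. Origin at the centre of its foot; z up along its height, y along its 40 mm width, x along its thickness
- rack: fixed wooden block, 210 x 110 x 35 high, with three open-ended saw-cut slots 11 wide and 22 deep along its y, at x = -70, 0, +70; each holds one glass piece (which is where varies). Origin at the centre of its underside; x along its 210 length
- square_tile: bystander in the rack: glass tile 72 wide x 70 tall x 9 thick with two white bars. Origin at the centre of its foot
- arch_tile: bystander in the rack: arch-topped glass tile, 72 wide, 72 tall, 9 thick. Origin at the centre of its foot
- viewer: strain viewer, fixed: grey base plate, 160 (x) x 340 (y), top at z = 20; white lamp house at its +y end (150 wide, y = +95 to +195, top at z = 150), its window facing -y; black sample holder 64 x 32, top at z = 50, at y = +20; analyser flap hinged at y = -40; rest posts at y = -122. Origin on the table, 25 to -y of the plate's centre; y points to the lamp, x along the slot and hinge
- slot_floor (a point): centre of the floor of the sample slot: 25 above the table, 25 below the holder's top. The slot is 44 long (viewer x) and 11 wide (viewer y) with a 2 mm chamfer at its mouth; the strip goes in with its 40 mm width along viewer x, either face towards the lamp
- flap (a joint): angle of the analyser flap, an aluminium frame 124 x 124 x 8 with a dark grey filter, 0.2 kg with its tab. 0 = upright, its balance point, parallel to the lamp window; negative = leaning away from the lamp, down to -1.134 on the rest posts (the start); positive = tipped towards the lamp and the glass, stop at +0.35. The hinge is free, hardly any friction: let go, it falls one way or the other
- flap_hinge (a point): middle of the flap's hinge axis, which runs along viewer x; 32 above the table
- flap_tab (a point): the flap's lifting tab: black, 24 wide (along the hinge) x 8 thick x 46 long, in the middle of the flap's free edge, moving with it. Origin = where to pinch it across its 24 mm width (fingers closing along viewer x): 158 from the hinge axis, in the flap's plane, 18 short of the tab's end and 28 beyond the frame. z points outward along the flap, x along the hinge
- foil_roll: bystander: copper foil ring, 56 across, 12 high, flat on the table between the rack and the far end of the viewer; origin at the centre of its underside
- flux_jar: bystander: small white jar with a black cap, 52 across, 60 high, behind the lamp house; origin at the centre of its underside
- bench_brush: bystander: flat bench brush 130 long, lying beyond the viewer; origin under its middle
- dish: bystander: terracotta dish 120 across, 20 high, beyond the rack; origin at the centre of its underside
Not all that is in view belongs to the job. Leave any yellow look-alike of the strip alone.

How it is judged:
On the way, in this order (a step that is already met when the one before it is completed fails the run):
1. the strip is lowered into the sample slot in the fingers, its foot within 6 mm of the slot floor (z of strip in the frame of slot_floor below 0.006 m and horizontal distance between strip and slot_floor below 0.006 m and angle between strip's own z axis and vertical below 0.15 rad and contact force between the fingers and strip above 0.5 N), for 0.04 s.
2. the strip stands in the slot, let go (z of strip in the frame of slot_floor below 0.003 m and horizontal distance between strip and slot_floor below 0.006 m and angle between strip's own z axis and vertical below 0.15 rad and contact force between the fingers and strip below 0.05 N), for 0.2 s.
At the end, for the whole second after the job is handed in: The flap stands within 0.07 rad (4 degrees) of upright, still (below 0.1 rad/s), pinched in the fingers with more than 1 N; the strip stands upright (within 0.15 rad) in the sample slot, within 3 mm of its floor and 6 mm of its centre, untouched by the robot (value of joint flap between -0.07 and 0.07 rad and velocity of joint flap between -0.1 and 0.1 rad/s and contact force between the fingers and lifting_tab above 1 N and z of strip in the frame of slot_floor below 0.003 m and horizontal distance between strip and slot_floor below 0.006 m and angle between strip's own z axis and vertical below 0.15 rad and angle between the y axis of strip and the x axis of viewer, either way round below 0.2 rad and contact force between the arm and strip below 0.05 N); the arm keeps its last pose, push and grip.
It fails at once if the flap tips more than 0.2 rad past upright, towards the glass (value of joint flap above 0.2 rad).
It fails at once if another glass piece or a loose thing on the bench is moved by more than 20 mm (distance of any of square_tile, arch_tile, foil_roll, flux_jar, bench_brush, dish from where it was at the start of the episode above 0.02 m).
It also fails if it takes over 64 s, if anything falls off the work surface, if the arm or the gripper's body presses on something with over 40 N, if the wrist force passes 120 N, or if a joint passes its speed limit or range.

## Working session

There is one attempt and no reset: what is moved stays moved. The work goes in short steps, Python scripts to look and compute and a shell command to move; the robot and the scene stay as the last step left them, time stands still between calls to the robot, and variables do not carry over. Pictures are saved under pics/ and viewed, at most 10 in all, crops included, and the job is handed in when it is done.

```bash
mkdir -p pics
cat > h.py <<'E'
import numpy as np, cv2
from scipy.spatial.transform import Rotation as R
from cell import env, viewer, order, models
def snap(n,f=None):
    p=viewer.snapshot(n)
    if f: cv2.imwrite('pics/'+f,p['pixels'])
    return p
def w(p,pt):
    return (np.linalg.inv(np.array(p['view']))@np.r_[pt,1])[:3]
def px(p,X):
    V=np.array(p['view']);r,_=cv2.Rodrigues(V[:3,:3])
    return cv2.projectPoints(np.array(X,float).reshape(-1,3),r,V[:3,3],np.array(p['camera_matrix']),np.array(p['distortion']))[0].reshape(-1,2)
def st():
    s=env.state();print({k:np.round(s[k],3).tolist() for k in('t','joint_pos','tcp_pos','eef_rot','contact_force','grip_width','grasp_force')});
    print(R.from_rotvec(s['eef_rot']).as_matrix().round(3).tolist());return s
E
python3 - <<'E'
from h import *
np.set_printoptions(precision=4,suppress=True)
st()
for n in('scene','top'):
    p=snap(n,n+'0.png')
    print(n,'cam',np.linalg.inv(p['view'])[:3,3])
    for l in 'strip rack square_tile arch_tile viewer slot_floor flap_hinge flap_tab foil_roll flux_jar dish bench_brush'.split():
        for d in models.spot_point(p,l)[:2]:
            X=w(p,d['point']);print(l,round(d['score'],2),X,px(p,X)[0].round())
E
```

```text
{'t': 0.0, 'joint_pos': [1.166, 0.333, -0.065, 1.461, 0.022, 1.35, -0.089], 'tcp_pos': [0.233, -0.58, 0.222], 'eef_rot': [-3.083, -0.596, 0.0], 'contact_force': [0.389, 0.43, -0.199], 'grip_width': 1.0, 'grasp_force': 0.0}
[[0.928, 0.373, -0.001], [0.373, -0.928, 0.001], [-0.0, -0.001, -1.0]]
scene cam [1.5461 0.0904 0.7757]
strip 0.97 [ 0.5048 -0.3174  0.0083] [174. 259.]
strip 0.79 [ 0.5577 -0.4324 -0.0022] [122. 273.]
rack 0.94 [ 0.5039 -0.3157 -0.002 ] [175. 263.]
square_tile 0.65 [ 0.5756 -0.3186  0.0106] [164. 276.]
arch_tile 0.74 [ 0.4385 -0.3113  0.0107] [183. 244.]
arch_tile 0.7 [ 0.5044 -0.3171  0.0093] [174. 259.]
viewer 0.58 [ 0.5656  0.1876 -0.0003] [375. 288.]
slot_floor 0.96 [0.5671 0.2039 0.0252] [383. 280.]
flap_hinge 0.81 [0.5608 0.1478 0.0379] [359. 273.]
flap_hinge 0.5 [ 0.7436 -0.2348 -0.0008] [180. 330.]
flap_tab 0.74 [0.5368 0.0046 0.0972] [300. 244.]
foil_roll 0.78 [ 0.73   -0.107  -0.0044] [240. 330.]
flux_jar 0.64 [0.4918 0.4828 0.0003] [493. 276.]
dish 0.82 [ 0.7442 -0.2342 -0.0015] [180. 330.]
bench_brush 0.93 [ 0.7851  0.0308 -0.0027] [302. 352.]
bench_br
[... 186 characters left out ...]
[ 0.5063 -0.3145 -0.0009] [458. 283.]
rack 0.39 [ 0.738  -0.2326  0.0001] [424. 187.]
square_tile 0.51 [ 0.5779 -0.3227  0.0135] [463. 252.]
arch_tile 0.46 [ 0.4415 -0.3038  0.0122] [456. 310.]
viewer 0.94 [ 0.5634  0.1869 -0.002 ] [250. 254.]
viewer 0.32 [ 0.7407 -0.232  -0.0008] [424. 186.]
slot_floor 0.76 [0.5626 0.2106 0.0219] [239. 253.]
flap_hinge 0.96 [0.5575 0.1513 0.0302] [263. 256.]
flap_hinge 0.59 [0.4935 0.4873 0.0033] [124. 280.]
flap_tab 0.78 [0.5416 0.0063 0.1028] [326. 261.]
foil_roll 0.75 [ 0.7321 -0.1053 -0.0004] [372. 188.]
flux_jar 0.71 [0.4928 0.4863 0.0019] [125. 280.]
dish 0.96 [ 0.7391 -0.2331 -0.0006] [424. 187.]
bench_brush 0.68 [ 0.7822  0.0332 -0.0001] [316. 167.]
```

View pics/scene0.png

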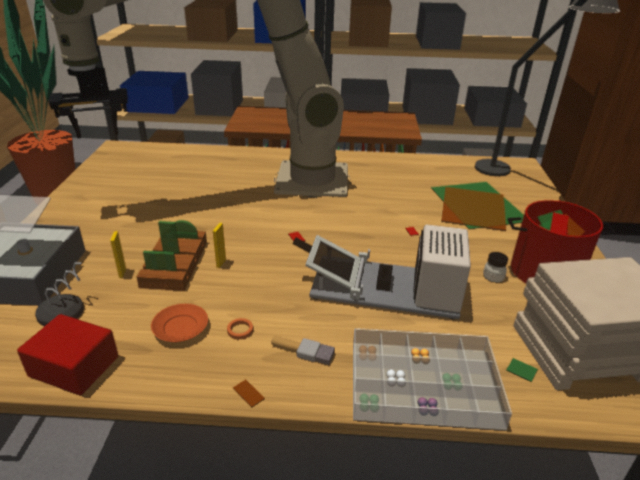

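View pics/top0.png

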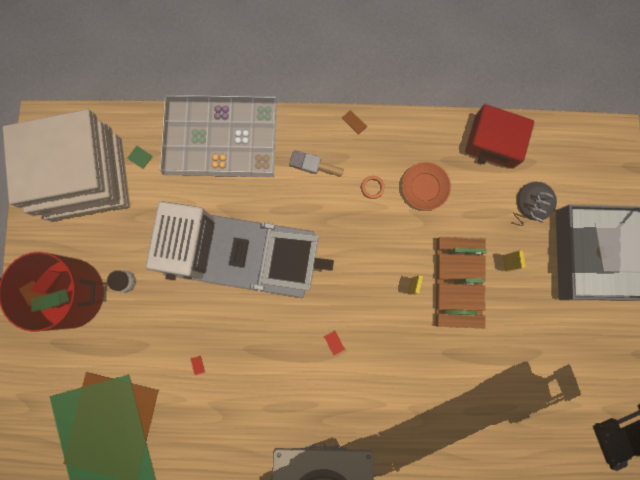

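The top view shows the rack with its three glass pieces at about (460,283), the strip in the middle slot. Two yellow look-alikes stand at (418,284) and (514,260). The viewer lies at about (240,252), its tab at (325,264). Next I'll overlay a fit of the rack and viewer poses.

```bash
cat >> h.py <<'E'
def T2(x,y,yaw): 
    c,s=np.cos(yaw),np.sin(yaw);return lambda P:np.array(P,float)@np.array([[c,s,0],[-s,c,0],[0,0,1]])+[x,y,0]
def plan(pos,ty,pitch=0):
    """pos TCP, ty world direction of tool y (horizontal), tool z down"""
    s=env.state();A=R.from_rotvec(s['eef_rot']);y=np.r_[ty,0]/np.linalg.norm(ty);z=np.array([0,0,-1.])
    B=R.from_matrix(np.c_[np.cross(y,z),y,z])
    print('turn(tool,deg)',(A.inv()*B).as_rotvec(degrees=True).round(2),'then shift/30mm',(B.inv().apply(np.array(pos)-s['tcp_pos'])/.03).round(2))
E
python3 - <<'E'
from h import *
T=snap('top')
ims=[]
def poly(p,im,Xs,c,S,o):
    q=((px(p,Xs)-o)*S).astype(int);cv2.polylines(im,[q],True,c,1)
def box(a,b,z): return [[a[0],a[1],z],[b[0],a[1],z],[b[0],b[1],z],[a[0],b[1],z]]
def draw(p,o,wh,S):
    o=np.array(o);im=cv2.resize(p['pixels'][o[1]:o[1]+wh[1],o[0]:o[0]+wh[0]],None,fx=S,fy=S,interpolation=cv2.INTER_CUBIC)
    r=T2(.506,-.315,0.);v=T2(.5625,.187,-.128)
    poly(p,im,r(box((-.105,-.055),(.105,.055),.035)),(255,255,0),S,o)
    poly(p,im,r(box((-.0045,-.02),(.0045,.02),.123)),(255,255,255),S,o)
    poly(p,im,v(box((-.08,-.145),(.08,.195),.02)),(255,0,255),S,o)
    poly(p,im,v(box((-.032,.004),(.032,.036),.05)),(0,255,255),S,o)
    poly(p,im,v(box((-.075,.095),(.075,.195),.15)),(0,255,0),S,o)
    return im
a=draw(T,(420,220),(120,120),5);b=draw(T,(140,190),(200,120),4)
cv2.imwrite('pics/ov_rack.png',a);cv2.imwrite('pics/ov_view.png',b)
plan([.506,-.317,.25],(0,-1))
E
```

```text
turn(tool,deg) [ 1.000e-02 -0.000e+00  2.187e+01] then shift/30mm [ 9.1  -8.77 -0.91]
```

View pics/ov_rack.png

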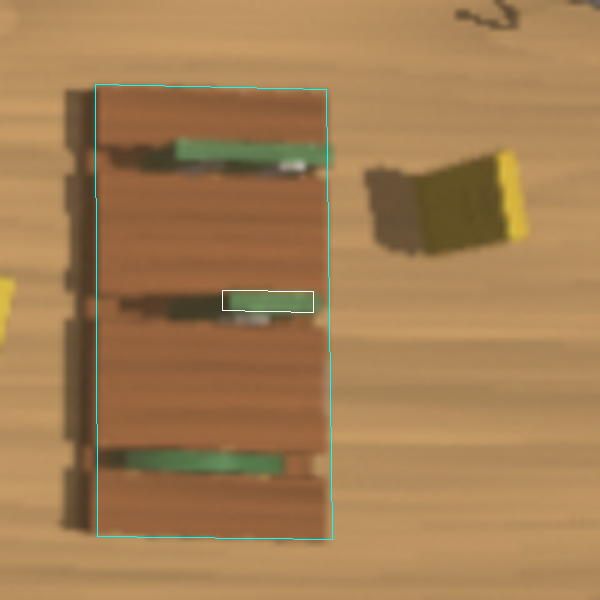

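View pics/ov_view.png

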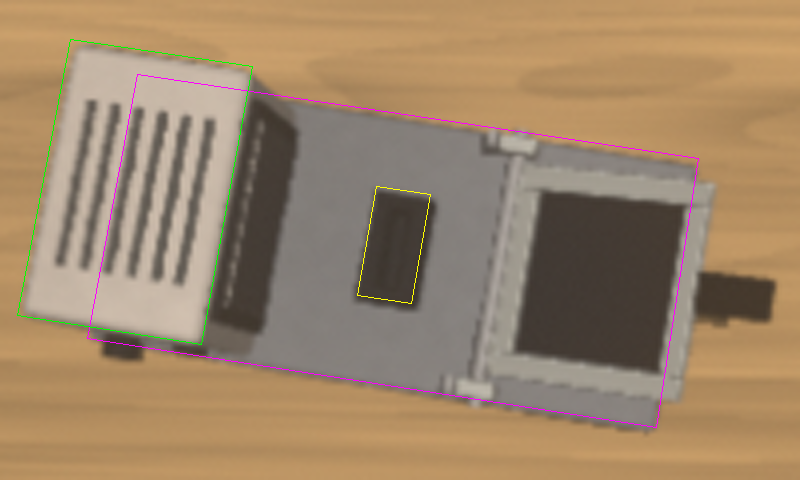

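The rack fit matches to 1–2 mm: yaw about 0, strip at (230–314, 290–313). The holder sits about 2–3 mm to -y and -x of my overlay, with yaw about -0.128. Moving above the strip now.

```bash
python3 -m creep '[[[0,0,-0.2,0,0,4.37,87],[0,0,-0.2,0,0,4.37,87],[0,0,-0.2,0,0,4.37,87],[0,0,-0.2,0,0,4.37,87],[0,0,-0.1,0,0,4.37,87]]]' 10
python3 -m creep '[[[0.91,-0.88,0,0,0,0,87],[0.91,-0.88,0,0,0,0,87],[0.91,-0.88,0,0,0,0,87],[0.91,-0.88,0,0,0,0,87],[0.91,-0.88,0,0,0,0,87]]]'
python3 -m creep '[[[0.91,-0.88,0,0,0,0,87],[0.91,-0.88,0,0,0,0,87],[0.91,-0.88,0,0,0,0,87],[0.91,-0.87,0,0,0,0,87],[0.91,-0.87,0,0,0,0,87]]]'
python3 -m creep '[[[0,0,0,0,0,0,87],[0,0,0,0,0,0,87],[0,0,0,0,0,0,87],[0,0,0,0,0,0,87],[0,0,0,0,0,0,87]]]'
python3 - <<'E'
from h import *
st();plan([.506,-.317,.084],(0,-1))
p=snap('wrist','w1.png')
for l in ['strip','rack']:
    for d in models.spot_point(p,l)[:3]: print(l,d['score'],w(p,d['point']))
print(px(p,[[.5015,-.337,.123],[.5105,-.337,.123],[.5105,-.297,.123],[.5015,-.297,.123]]).round())
E
```

```text
t: 1.77
tcp_pos: [0.233, -0.5802, 0.2504]
eef_rot: [3.141, -0.005, 0.001]
contact_force: [0.1, 0.5, -0.4]
grip_width: 0.997
grasp_force: 0.0
t: 2.18
tcp_pos: [0.3704, -0.4465, 0.2497]
eef_rot: [3.141, 0.0, 0.0]
contact_force: [1.1, 0.5, -0.3]
grip_width: 1.004
grasp_force: 0.0
t: 2.6
tcp_pos: [0.5069, -0.315, 0.2498]
eef_rot: [3.141, 0.001, 0.001]
contact_force: [0.1, -0.6, -0.4]
grip_width: 1.001
grasp_force: 0.0
t: 3.02
tcp_pos: [0.5048, -0.3178, 0.2496]
eef_rot: [3.141, -0.003, -0.0]
contact_force: [-0.4, 0.8, -0.8]
grip_width: 0.997
grasp_force: 0.0
{'t': 3.017, 'joint_pos': [0.681, 0.268, -0.24, 1.49, 0.065, 1.391, -1.135], 'tcp_pos': [0.505, -0.318, 0.25], 'eef_rot': [3.141, -0.003, -0.0], 'contact_force': [-0.428, 0.791, -0.83], 'grip_width': 0.997, 'grasp_force': 0.0}
[[1.0, -0.002, -0.0], [-0.002, -1.0, -0.001], [-0.0, 0.001, -1.0]]
turn(tool,deg) [ 0.03  0.01 -0.11] then shift/30mm [ 0.04 -0.03  5.52]
strip 0.82 [ 0.49516589 -0.19971806  0.00072208]
strip 0.74 [ 0.50632045 -0.32112478  0.0139533 ]
strip 0.58 [ 0.55682564 -0.43000468 -0.00055745]
rack 0.77 [ 0.50804929 -0.31613756 -0.0014982 ]
[[340. 242.]
 [341. 229.]
 [282. 229.]
 [282. 242.]]
```

View pics/w1.png

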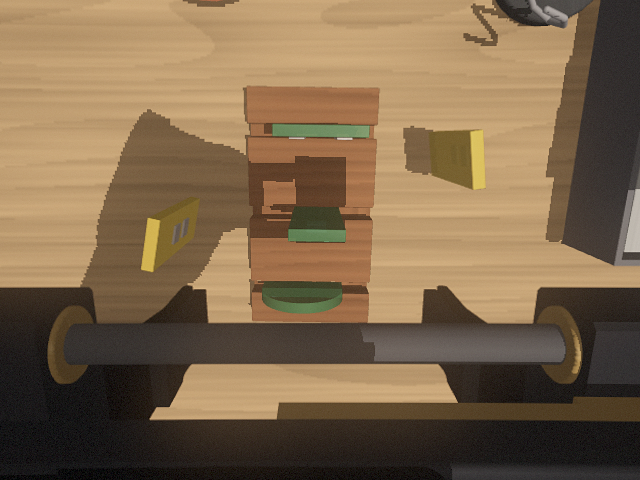

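The wrist picture shows the strip's top edge at columns 289–346, rows 230–242, between the fingers. That puts it at about y -0.319. Descending.

```bash
python3 -m creep '[[[0.04,0.04,0.8,0,0,0,87],[0,0,0.8,0,0,0,87],[0,0,0.8,0,0,0,87],[0,0,0.8,0,0,0,87],[0,0,0.8,0,0,0,87]]]' 12
python3 -m creep '[[[0,0,0.6,0,0,0,87],[0,0,0.5,0,0,0,87],[0,0,0.3,0,0,0,87],[0,0,0.12,0,0,0,87],[0,0,0,0,0,0,87]]]'
python3 -m creep '[[[0,0,0,0,0,0,60],[0,0,0,0,0,0,50],[0,0,0,0,0,0,40],[0,0,0,0,0,0,30],[0,0,0,0,0,0,20]]]'
python3 -m creep '[[[0,0,0,0,0,0,20],[0,0,0,0,0,0,20],[0,0,0,0,0,0,20],[0,0,0,0,0,0,20],[0,0,0,0,0,0,20]]]' 20
```

```text
t: 3.58
tcp_pos: [0.5067, -0.3181, 0.1286]
eef_rot: [3.141, -0.0, 0.001]
contact_force: [1.0, -0.3, 0.3]
grip_width: 1.003
grasp_force: 0.0
t: 4.0
tcp_pos: [0.5067, -0.3178, 0.0836]
eef_rot: [-3.141, -0.0, 0.001]
contact_force: [0.1, 0.1, 0.1]
grip_width: 1.001
grasp_force: 0.0
t: 4.42
tcp_pos: [0.5072, -0.3178, 0.0844]
eef_rot: [3.141, 0.001, 0.001]
contact_force: [-0.2, -0.2, 0.3]
grip_width: 0.702
grasp_force: 0.0
t: 4.83
tcp_pos: [0.507, -0.3177, 0.0839]
eef_rot: [3.142, 0.001, 0.0]
contact_force: [1.1, 0.2, 0.2]
grip_width: 0.458
grasp_force: 19.9
```

```bash
python3 -m creep '[[[0,0,-0.3,0,0,0,20],[0,0,-0.6,0,0,0,20],[0,0,-0.8,0,0,0,20],[0,0,-0.8,0,0,0,20],[0,0,-0.8,0,0,0,20]]]' 25
python3 -m creep '[[[0,0,-0.8,0,0,0,20],[0,0,-0.7,0,0,0,20],[0,0,-0.6,0,0,0,20],[0,0,-0.3,0,0,0,20],[0,0,0,0,0,0,20]]]'
python3 -m creep '[[[0.1,-0.5,0,0,0,0,20],[0.1,-0.9,0,0,0,0,20],[0.1,-0.95,0,0,0,0,20],[0.1,-0.95,0,0,0,0,20],[0.1,-0.95,0,0,0,0,20]]]'
python3 -m creep '[[[0.1,-0.95,0,0,0,0,20],[0.1,-0.95,0,0,0,0,20],[0.1,-0.95,0,0,0,0,20],[0.1,-0.95,0,0,0,0,20],[0.1,-0.95,0,0,0,0,20]]]'
python3 -m creep '[[[0.1,-0.95,0,0,0,0,20],[0.1,-0.95,0,0,0,0,20],[0.1,-0.95,0,0,0,0,20],[0.1,-0.95,0,0,0,0,20],[0.1,-0.95,0,0,0,0,20]]]'
python3 -m creep '[[[0.1,-0.95,0,0,0,0,20],[0.1,-0.95,0,0,0,0,20],[0.1,-0.9,0,0,0,0,20],[0.1,-0.6,0,0,0,0,20],[0,0,0,0,0,0,20]]]'
python3 -m creep '[[[0,0,0,0,0,-3,20],[0,0,0,0,0,-6,20],[0,0,0,0,0,-6,20],[0,0,0,0,0,-6,20],[0,0,0,0,0,-6,20]]]'
python3 -m creep '[[[0,0,0,0,0,-6,20],[0,0,0,0,0,-6,20],[0,0,0,0,0,-6,20],[0,0,0,0,0,-6,20],[0,0,0,0,0,-6,20]]]'
python3 -m creep '[[[0,0,0,0,0,-6,20],[0,0,0,0,0,-6,20],[0,0,0,0,0,-6,20],[0,0,0,0,0,-4.6,20],[0,0,0,0,0,-3,20]]]'
python3 -m creep '[[[0,0,0,0,0,0,20],[0,0,0,0,0,0,20],[0,0,0,0,0,0,20],[0,0,0,0,0,0,20],[0,0,0,0,0,0,20]]]'
python3 - <<'E'
from h import *
s=st();plan([.564,.2055,.15],(.992,-.128))
p=snap('wrist','w2.png')
for n in('wrist','top','scene'):
    q=p if n=='wrist' else snap(n,n+'2.png')
    for l in ['strip','slot_floor','viewer','flap_hinge','flap_tab']:
        for d in models.spot_point(q,l)[:2]: print(n,l,round(d['score'],2),w(q,d['point']).round(4))
E
```

```text
t: 5.25
tcp_pos: [0.5068, -0.3175, 0.1846]
eef_rot: [-3.141, -0.001, 0.0]
contact_force: [0.4, -0.7, -1.1]
grip_width: 0.454
grasp_force: 24.9
t: 5.67
tcp_pos: [0.5078, -0.318, 0.2575]
eef_rot: [3.14, 0.001, 0.005]
contact_force: [-0.0, -0.5, -1.0]
grip_width: 0.454
grasp_force: 24.9
t: 6.08
tcp_pos: [0.5213, -0.1887, 0.2535]
eef_rot: [-3.141, -0.0, 0.003]
contact_force: [0.7, -0.1, -2.0]
grip_width: 0.457
grasp_force: 24.9
t: 6.5
tcp_pos: [0.5362, -0.0463, 0.2536]
eef_rot: [-3.142, -0.001, 0.003]
contact_force: [0.4, -0.2, -0.6]
grip_width: 0.456
grasp_force: 24.9
t: 6.92
tcp_pos: [0.5512, 0.0961, 0.2536]
eef_rot: [3.141, 0.001, -0.003]
contact_force: [1.1, 0.4, -0.9]
grip_width: 0.456
grasp_force: 24.9
t: 7.33
tcp_pos: [0.5622, 0.2017, 0.2533]
eef_rot: [-3.14, -0.01, 0.004]
contact_force: [0.8, 0.8, -0.9]
grip_width: 0.454
grasp_force: 24.9
t: 7.75
tcp_pos: [0.5634, 0.1959, 0.2536]
eef_rot: [3.052, 0.741, -0.003]
contact_force: [-0.5, -0.3, -0.6]
grip_width: 0.459
grasp_force: 24.9
t: 8.17
tcp_pos: [0.5634, 0.1958, 0.2537]
eef_rot: [2.757, 1.506, -0.003]
contact_force: [0.3, -0.1, 
[... 810 characters left out ...]
851 -0.0028]
wrist flap_hinge 0.92 [0.557  0.1436 0.0294]
top strip 0.7 [ 0.7387 -0.2325 -0.0039]
top strip 0.63 [ 0.4987 -0.1962  0.0012]
top slot_floor 0.8 [0.5653 0.2088 0.0233]
top slot_floor 0.2 [ 0.7284 -0.1055  0.0008]
top viewer 0.72 [ 0.5634  0.1863 -0.0028]
top viewer 0.28 [ 0.5075 -0.3157 -0.0011]
top flap_hinge 0.65 [0.5564 0.1502 0.0338]
top flap_tab 0.58 [0.5422 0.006  0.1008]
scene strip 0.81 [ 0.4957 -0.1982  0.0051]
scene strip 0.69 [ 0.5604 -0.4314 -0.0013]
scene slot_floor 0.63 [0.5683 0.2053 0.0267]
scene viewer 0.57 [ 0.5629  0.1893 -0.0017]
scene viewer 0.43 [ 0.7343 -0.1079 -0.0052]
scene flap_hinge 0.75 [0.5591 0.1458 0.0332]
scene flap_tab 0.76 [0.5333 0.0074 0.0952]
```

View pics/w2.png

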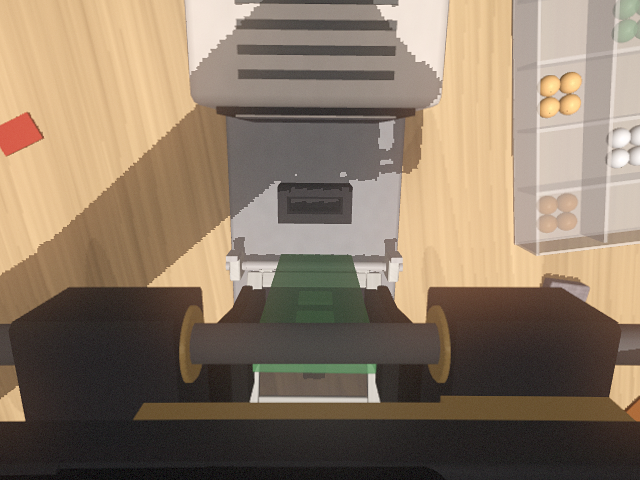

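The wrist view shows the strip in the fingers, its foot edge at row 254, columns 275–355. The slot mouth is at about (288–343, 195–215). I'll do a fine overlay.

Run:
```python
from h import *
p=snap('wrist');S=6;o=np.array([250,170])
im=cv2.resize(p['pixels'][170:270,250:380],None,fx=S,fy=S,interpolation=cv2.INTER_CUBIC)
c=np.array([.5655,.207]);v=T2(*c,-.128)
def rect(f,a,b,z,col):
    q=((px(p,f([[-a,-b,z],[a,-b,z],[a,b,z],[-a,b,z]]))-o+.5)*S);print(q.round().tolist());cv2.polylines(im,[q.astype(int)],True,col,1)
rect(v,.032,.016,.05,(0,255,255));rect(v,.022,.0055,.048,(0,0,255));rect(v,.022,.0055,.025,(255,0,255))
s=env.state()['tcp_pos'];rect(T2(s[0],s[1],-.128),.02,.0045,s[2]-.071,(255,255,255))
cv2.imwrite('pics/c3.png',im)
```

```text
[[176.0, 316.0], [618.0, 316.0], [624.0, 93.0], [171.0, 94.0]]
[[245.0, 242.0], [550.0, 242.0], [551.0, 166.0], [244.0, 166.0]]
[[253.0, 216.0], [541.0, 216.0], [542.0, 144.0], [252.0, 144.0]]
[[185.0, 584.0], [609.0, 584.0], [611.0, 492.0], [183.0, 492.0]]
```

View pics/c3.png

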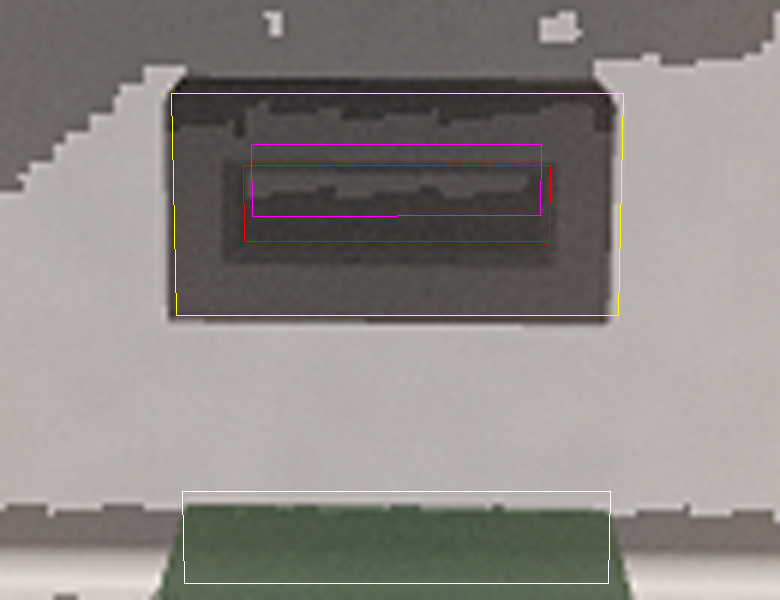

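The mouth sits about 1 mm to -x and -y of the overlay, and the strip foot about 1.4 mm to -y of nominal. The TCP target is therefore (0.5645, 0.2076). I'll stop just above the mouth and check.

```bash
python3 -m creep '[[[0.1,-0.02,0.3,0,0,0,20],[0.13,0,0.5,0,0,0,20],[0.13,0,0.7,0,0,0,20],[0,0,0.7,0,0,0,20],[0,0,0.7,0,0,0,20]]]'
python3 -m creep '[[[0,0,0.6,0,0,0,20],[0,0,0.45,0,0,0,20],[0,0,0.2,0,0,0,20],[0,0,0,0,0,0,20],[0,0,0,0,0,0,20]]]'
python3 - <<'E'
from h import *
st();p=snap('wrist');plan([.5645,.2076,.096],(.992,-.128))
S=6;s=env.state()['tcp_pos']
v=T2(.5643,.2062,-.128);f=T2(s[0],s[1],-.128)
q=px(p,f([[0,-.0014,s[2]-.071]]))[0].round();o=(q-[60,50]).astype(int)
im=cv2.resize(p['pixels'][o[1]:o[1]+100,o[0]:o[0]+120],None,fx=S,fy=S,interpolation=cv2.INTER_CUBIC)
def rect(f,a,b,z,col,dy=0):
    q=((px(p,f([[-a,-b+dy,z],[a,-b+dy,z],[a,b+dy,z],[-a,b+dy,z]]))-o+.5)*S);print(q.round().tolist());cv2.polylines(im,[q.astype(int)],True,col,1)
rect(v,.032,.016,.05,(0,255,255));rect(v,.024,.0075,.05,(0,0,255))
rect(f,.02,.0045,s[2]-.071,(255,255,255),-.0014)
cv2.imwrite('pics/c4.png',im)
E
```

```text
t: 10.37
tcp_pos: [0.5642, 0.2081, 0.1664]
eef_rot: [-2.359, -2.075, -0.0]
contact_force: [-0.5, 0.6, -0.5]
grip_width: 0.456
grasp_force: 24.9
t: 10.78
tcp_pos: [0.5647, 0.2079, 0.1309]
eef_rot: [2.36, 2.074, 0.001]
contact_force: [-0.6, 0.3, -0.4]
grip_width: 0.455
grasp_force: 24.9
{'t': 10.783, 'joint_pos': [0.164, 0.453, -0.757, 1.608, 0.326, 1.212, -0.787], 'tcp_pos': [0.565, 0.208, 0.131], 'eef_rot': [2.36, 2.074, 0.001], 'contact_force': [-0.569, 0.341, -0.421], 'grip_width': 0.455, 'grasp_force': 24.91}
[[0.128, 0.992, 0.0], [0.992, -0.128, 0.0], [0.0, 0.0, -1.0]]
turn(tool,deg) [ 0.07 -0.04 -0.02] then shift/30mm [-0.02 -0.02  1.18]
[[36.0, 430.0], [680.0, 430.0], [690.0, 115.0], [25.0, 115.0]]
[[114.0, 348.0], [601.0, 348.0], [605.0, 201.0], [111.0, 201.0]]
[[151.0, 347.0], [576.0, 346.0], [578.0, 255.0], [150.0, 255.0]]
```

View pics/c4.png

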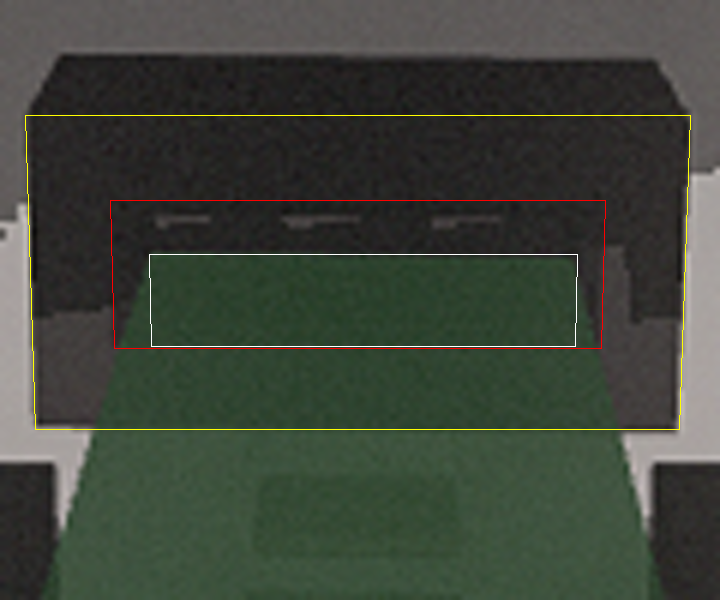

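The overlays agree: foot at (150–577, 255), centred over the mouth. Lowering it in.

```bash
python3 -m creep '[[[0,0,0.15,0,0,0,20],[0,0,0.15,0,0,0,20],[0,0,0.15,0,0,0,20],[0,0,0.15,0,0,0,20],[0,0,0,0,0,0,20]]]'
python3 -m creep '[[[0,0,0.12,0,0,0,20],[0,0,0.12,0,0,0,20],[0,0,0.12,0,0,0,20],[0,0,0.1,0,0,0,20],[0,0,0,0,0,0,20]]]'
python3 -m creep '[[[0,0,0.07,0,0,0,20],[0,0,0,0,0,0,20],[0,0,0,0,0,0,20],[0,0,0,0,0,0,20],[0,0,0,0,0,0,20]]]'
```

```text
t: 11.25
tcp_pos: [0.5641, 0.2073, 0.1113]
eef_rot: [-2.359, -2.074, 0.002]
contact_force: [-0.3, 0.2, -1.2]
grip_width: 0.459
grasp_force: 24.9
t: 11.67
tcp_pos: [0.5642, 0.2074, 0.0978]
eef_rot: [-2.359, -2.074, 0.002]
contact_force: [0.1, -0.4, -1.5]
grip_width: 0.456
grasp_force: 24.9
t: 12.08
tcp_pos: [0.5646, 0.2076, 0.0967]
eef_rot: [2.36, 2.074, 0.0]
contact_force: [0.3, 0.7, -1.3]
grip_width: 0.455
grasp_force: 24.9
```

```bash
for i in 1; do python3 -m creep '[[[0,0,0.04,0,0,0,20],[0,0,0,0,0,0,20],[0,0,0,0,0,0,20],[0,0,0,0,0,0,20],[0,0,0,0,0,0,20]]]'; done
python3 -m creep '[[[0,0,0.03,0,0,0,20],[0,0,0,0,0,0,20],[0,0,0,0,0,0,20],[0,0,0,0,0,0,20],[0,0,0,0,0,0,20]]]'
```

```text
t: 12.5
tcp_pos: [0.5649, 0.2078, 0.0958]
eef_rot: [2.36, 2.074, 0.001]
contact_force: [-0.8, -0.5, 4.8]
grip_width: 0.46
grasp_force: 24.9
t: 12.92
tcp_pos: [0.5652, 0.208, 0.0957]
eef_rot: [2.359, 2.073, 0.003]
contact_force: [-0.9, -1.7, 9.8]
grip_width: 0.454
grasp_force: 25.0
```

The strip is on the floor, with 10 N of contact. Releasing.

```bash
python3 -m creep '[[[0,0,-0.02,0,0,0,20],[0,0,0,0,0,0,48],[0,0,0,0,0,0,60],[0,0,0,0,0,0,60],[0,0,0,0,0,0,60]]]'
python3 -m creep '[[[0,0,0,0,0,0,60],[0,0,-0.1,0,0,0,60],[0,0,-0.3,0,0,0,60],[0,0,-0.6,0,0,0,60],[0,0,-0.8,0,0,0,60]]]'
python3 -m creep '[[[0,0,-0.8,0,0,0,60],[0,0,-0.6,0,0,0,60],[0,0,-0.4,0,0,0,60],[0,0,0,0,0,0,60],[0,0,0,0,0,0,60]]]'
python3 - <<'E'
from h import *
s=st();p=snap('wrist','w5.png')
for n in('wrist','top','scene'):
    q=p if n=='wrist' else snap(n)
    for l in ['strip','slot_floor','flap_tab']:
        for d in models.spot_point(q,l)[:3]: print(n,l,round(d['score'],2),w(q,d['point']).round(4))
plan([.54,.006,.20],(.992,-.128))
E
```

```text
t: 13.33
tcp_pos: [0.5643, 0.2075, 0.0946]
eef_rot: [-2.36, -2.074, 0.001]
contact_force: [-0.0, 0.5, -0.9]
grip_width: 0.651
grasp_force: 0.0
t: 13.75
tcp_pos: [0.5637, 0.2073, 0.149]
eef_rot: [-2.359, -2.074, 0.003]
contact_force: [0.0, 0.7, -0.3]
grip_width: 0.69
grasp_force: 0.0
t: 14.17
tcp_pos: [0.5646, 0.2076, 0.2032]
eef_rot: [2.359, 2.074, 0.001]
contact_force: [0.4, -0.3, -0.4]
grip_width: 0.692
grasp_force: 0.0
{'t': 14.167, 'joint_pos': [0.179, 0.393, -0.779, 1.522, 0.28, 1.341, -0.754], 'tcp_pos': [0.565, 0.208, 0.203], 'eef_rot': [2.359, 2.074, 0.001], 'contact_force': [0.415, -0.321, -0.438], 'grip_width': 0.692, 'grasp_force': 0.0}
[[0.128, 0.992, 0.001], [0.992, -0.128, -0.0], [-0.0, 0.001, -1.0]]
wrist strip 0.96 [0.5641 0.209  0.0232]
wrist slot_floor 0.87 [0.56   0.2054 0.0219]
top strip 0.54 [ 0.5539 -0.4317  0.0018]
top strip 0.48 [ 0.4969 -0.1972 -0.0031]
top slot_floor 0.79 [0.5648 0.2095 0.0252]
top flap_tab 0.98 [0.5392 0.0074 0.1023]
scene strip 0.91 [ 0.4932 -0.1977  0.0052]
scene strip 0.81 [ 0.5569 -0.4329 -0.0024]
scene strip 0.44 [0.5613 0.2099 0.0225]
scene slot_floor 0.66 [0.5674 0.2026 0.0272]
scene flap_tab 0.74 [0.5365 0.0049 0.0958]
turn(tool,deg) [-0.01  0.   -0.02] then shift/30mm [-6.77  0.05  0.1 ]
```

View pics/w5.png

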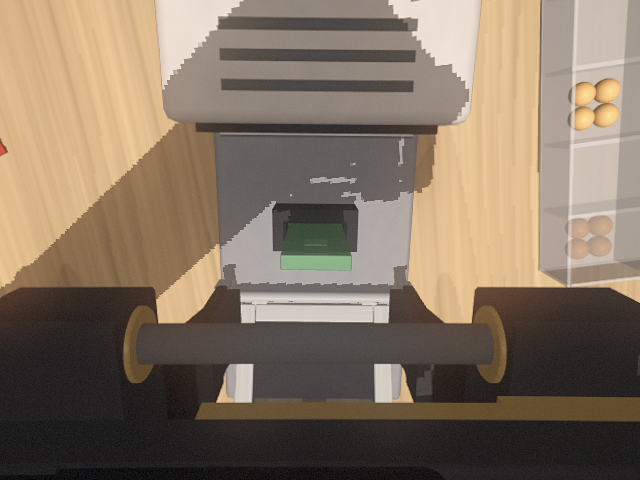

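The strip stands in the slot, its top at (282–351, 250–270), centred on the viewer. The hinge works out at about (0.557, 0.147), which puts the tab at rest at about (0.5385, 0.005, 0.099). Moving above the tab.

```bash
python3 -m creep '[[[-0.3,0,0,0,0,0,60],[-0.7,0,0,0,0,0,60],[-0.9,0,0,0,0,0,60],[-0.9,0,0,0,0,0,60],[-0.9,0,0,0,0,0,60]]]'
python3 -m creep '[[[-0.9,0.03,0,0,0,0,60],[-0.9,0,0,0,0,0,60],[-0.7,0,0,0,0,0,60],[-0.4,0,0,0,0,0,60],[-0.2,0,0,0,0,0,60]]]'
python3 -m creep '[[[0,0,0,0,0,0,60],[0,0,0,0,0,0,60],[0,0,0,0,0,0,60],[0,0,0,0,0,0,60],[0,0,0,0,0,0,60]]]' 10
python3 - <<'E'
from h import *
s=st();p=snap('wrist','w6.png');np.set_printoptions(suppress=True)
for l in ['flap_tab','flap_hinge','slot_floor']:
        for d in models.spot_point(p,l)[:2]: print(l,round(d['score'],2),w(p,d['point']).round(4))
# tab end top corners, predicted: radial 176 from hinge, width 24, upper face +4
h=np.array([.5568,.147,.032]);Y=np.array([.128,.992,0]);X=np.array([.992,-.128,0]);a=-1.134
u=Y*np.sin(a)+[0,0,np.cos(a)];n=-Y*np.cos(a)+[0,0,np.sin(a)]
u=np.array(u);n=-np.array(n);n=n if n[2]>0 else -n
for r,wd in((.176,.012),(.130,.012),(.130,.062)): print(r,px(p,[h+u*r+n*.004+X*wd,h+u*r+n*.004-X*wd]).round().tolist())
plan([.5385,.005,.080],(.992,-.128))
E
```

```text
t: 15.18
tcp_pos: [0.5499, 0.0958, 0.203]
eef_rot: [2.36, 2.074, -0.0]
contact_force: [0.8, -0.4, 0.0]
grip_width: 0.688
grasp_force: 0.0
t: 15.6
tcp_pos: [0.5389, 0.0021, 0.2031]
eef_rot: [2.363, 2.069, -0.001]
contact_force: [-0.2, 0.1, -0.7]
grip_width: 0.69
grasp_force: 0.0
t: 16.02
tcp_pos: [0.5393, 0.0062, 0.203]
eef_rot: [-2.358, -2.076, -0.0]
contact_force: [0.0, -0.0, 0.2]
grip_width: 0.691
grasp_force: 0.0
{'t': 16.017, 'joint_pos': [0.537, 0.227, -0.72, 1.686, 0.155, 1.287, -0.341], 'tcp_pos': [0.539, 0.006, 0.203], 'eef_rot': [-2.358, -2.076, -0.0], 'contact_force': [0.005, -0.009, 0.223], 'grip_width': 0.691, 'grasp_force': 0.0}
[[0.127, 0.992, 0.0], [0.992, -0.127, 0.0], [0.0, 0.0, -1.0]]
flap_tab 0.56 [0.5385 0.0051 0.0978]
flap_hinge 0.96 [0.5514 0.1444 0.0304]
0.176 [[334.0, 274.0], [295.0, 274.0]]
0.13 [[333.0, 203.0], [296.0, 203.0]]
0.13 [[411.0, 203.0], [218.0, 202.0]]
turn(tool,deg) [-0.   -0.    0.01] then shift/30mm [-0.02 -0.02  4.1 ]
```

View pics/w6.png

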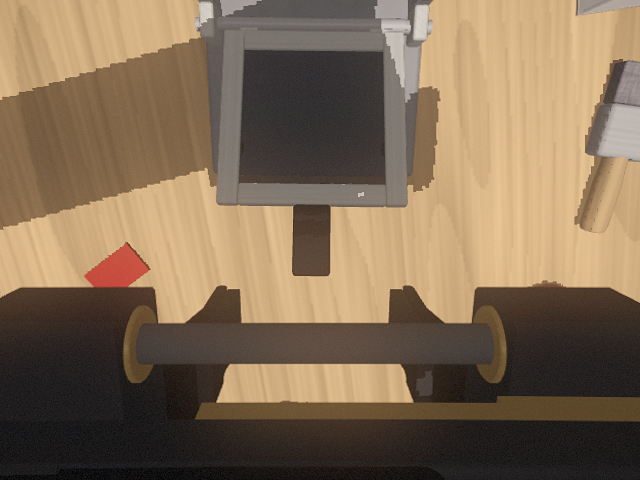

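The tab shows at columns 292–330, its end at row 275. That is about 2 mm to -x of prediction and otherwise on it. Descending and pinching.

```bash
python3 -m creep '[[[-0.02,-0.07,0.5,0,0,0,60],[0,0,0.7,0,0,0,60],[0,0,0.7,0,0,0,60],[0,0,0.7,0,0,0,60],[0,0,0.6,0,0,0,60]]]'
python3 -m creep '[[[0,0,0.5,0,0,0,60],[0,0,0.3,0,0,0,60],[0,0,0.1,0,0,0,60],[0,0,0,0,0,0,60],[0,0,0,0,0,0,60]]]'
python3 -m creep '[[[0,0,0,0,0,0,50],[0,0,0,0,0,0,40],[0,0,0,0,0,0,30],[0,0,0,0,0,0,10],[0,0,0,0,0,0,10]]]' 10
python3 -m creep '[[[0,0,0,0,0,0,10],[0,0,0,0,0,0,10],[0,0,0,0,0,0,10],[0,0,0,0,0,0,10],[0,0,0,0,0,0,10]]]' 10
```

```text
t: 16.63
tcp_pos: [0.5368, 0.0049, 0.1057]
eef_rot: [-2.359, -2.074, 0.001]
contact_force: [-1.0, 0.2, 0.0]
grip_width: 0.693
grasp_force: 0.0
t: 17.05
tcp_pos: [0.5376, 0.005, 0.0808]
eef_rot: [2.359, 2.074, 0.001]
contact_force: [-0.2, -0.0, 0.5]
grip_width: 0.689
grasp_force: 0.0
t: 17.47
tcp_pos: [0.5372, 0.0048, 0.0803]
eef_rot: [2.359, 2.074, 0.0]
contact_force: [-0.4, 0.1, -0.1]
grip_width: 0.397
grasp_force: 0.0
t: 17.88
tcp_pos: [0.5369, 0.0048, 0.0801]
eef_rot: [-2.36, -2.074, 0.001]
contact_force: [-2.5, -0.4, 2.8]
grip_width: 0.274
grasp_force: 10.0
```

```bash
python3 -c "
import numpy as np
a=np.linspace(-1.134,0,26);x=158*np.sin(a)/30;z=-158*np.cos(a)/30
dx=np.diff(np.round(x-x[0],3));dz=np.diff(np.round(z-z[0],3))
for i in range(0,25,5): print([[round(dx[j],3),0,round(dz[j],3),0,0,0,10] for j in range(i,i+5)])"
```

```text
[[np.float64(0.106), 0, np.float64(-0.214), 0, 0, 0, 10], [np.float64(0.115), 0, np.float64(-0.209), 0, 0, 0, 10], [np.float64(0.125), 0, np.float64(-0.204), 0, 0, 0, 10], [np.float64(0.134), 0, np.float64(-0.198), 0, 0, 0, 10], [np.float64(0.143), 0, np.float64(-0.191), 0, 0, 0, 10]]
[[np.float64(0.152), 0, np.float64(-0.185), 0, 0, 0, 10], [np.float64(0.159), 0, np.float64(-0.178), 0, 0, 0, 10], [np.float64(0.168), 0, np.float64(-0.17), 0, 0, 0, 10], [np.float64(0.175), 0, np.float64(-0.162), 0, 0, 0, 10], [np.float64(0.182), 0, np.float64(-0.155), 0, 0, 0, 10]]
[[np.float64(0.189), 0, np.float64(-0.146), 0, 0, 0, 10], [np.float64(0.195), 0, np.float64(-0.137), 0, 0, 0, 10], [np.float64(0.202), 0, np.float64(-0.129), 0, 0, 0, 10], [np.float64(0.207), 0, np.float64(-0.119), 0, 0, 0, 10], [np.float64(0.212), 0, np.float64(-0.109), 0, 0, 0, 10]]
[[np.float64(0.217), 0, np.float64(-0.1), 0, 0, 0, 10], [np.float64(0.222), 0, np.float64(-0.09), 0, 0, 0, 10], [np.float64(0.225), 0, np.float64(-0.079), 0, 0, 0, 10], [np.float64(0.228), 0, np.float64(-0.07), 0, 0, 0, 10], [np.float64(0.232), 0, np.float64(-0.059), 0, 0, 0, 10]]
[[np.float64(0.234), 0, np.float64(-0.048), 0, 0, 0, 10], [np.float64(0.236), 0, np.float64(-0.038), 0, 0, 0, 10], [np.float64(0.237), 0, np.float64(-0.027), 0, 0, 0, 10], [np.float64(0.238), 0, np.float64(-0.016), 0, 0, 0, 10], [np.float64(0.239), 0, np.float64(-0.006), 0, 0, 0, 10]]
```

```bash
python3 -m creep '[[[0.106,0,-0.214,0,0,0,10],[0.115,0,-0.209,0,0,0,10],[0.125,0,-0.204,0,0,0,10],[0.134,0,-0.198,0,0,0,10],[0.143,0,-0.191,0,0,0,10]]]' 15
python3 -m creep '[[[0.152,0,-0.185,0,0,0,10],[0.159,0,-0.178,0,0,0,10],[0.168,0,-0.17,0,0,0,10],[0.175,0,-0.162,0,0,0,10],[0.182,0,-0.155,0,0,0,10]]]'
python3 - <<'E'
from h import *
for n in('top','scene'):
    q=snap(n)
    for l in ['flap_tab','flap_hinge']:
        for d in models.spot_point(q,l)[:2]: print(n,l,round(d['score'],2),w(q,d['point']).round(4))
st()
E
```

```text
t: 18.3
tcp_pos: [0.5395, 0.0238, 0.1113]
eef_rot: [2.359, 2.074, -0.0]
contact_force: [0.5, -0.1, -1.8]
grip_width: 0.274
grasp_force: 15.0
t: 18.72
tcp_pos: [0.543, 0.0488, 0.1366]
eef_rot: [2.359, 2.074, 0.001]
contact_force: [1.5, 0.4, -2.2]
grip_width: 0.272
grasp_force: 15.0
top flap_tab 0.67 [ 0.4387 -0.3031  0.0122]
top flap_tab 0.66 [ 7.413e-01 -2.336e-01 -3.000e-04]
top flap_hinge 0.89 [0.553  0.1483 0.0318]
scene flap_tab 0.98 [0.54   0.0491 0.1524]
scene flap_hinge 0.65 [0.5583 0.1481 0.0345]
{'t': 19.017, 'joint_pos': [0.451, 0.306, -0.725, 1.753, 0.219, 1.165, -0.467], 'tcp_pos': [0.543, 0.048, 0.136], 'eef_rot': [2.36, 2.073, 0.0], 'contact_force': [1.656, -1.767, 1.314], 'grip_width': 0.278, 'grasp_force': 14.992}
[[0.129, 0.992, 0.0], [0.992, -0.129, -0.0], [-0.0, 0.0, -1.0]]
```

The tab is following the fingers and forces are low. Continuing.

```bash
python3 -m creep '[[[0.189,0,-0.146,0,0,0,10],[0.195,0,-0.137,0,0,0,10],[0.202,0,-0.129,0,0,0,10],[0.207,0,-0.119,0,0,0,10],[0.212,0,-0.109,0,0,0,10]]]'
python3 -m creep '[[[0.217,0,-0.1,0,0,0,10],[0.222,0,-0.09,0,0,0,10],[0.225,0,-0.079,0,0,0,10],[0.228,0,-0.07,0,0,0,10],[0.232,0,-0.059,0,0,0,10]]]'
python3 -m creep '[[[0.234,0,-0.048,0,0,0,10],[0.236,0,-0.038,0,0,0,10],[0.237,0,-0.027,0,0,0,10],[0.2,0,-0.016,0,0,0,10],[0.1,0,-0.006,0,0,0,10]]]'
python3 -m creep '[[[0.05,0,0,0,0,0,10],[0,0,0,0,0,0,10],[0,0,0,0,0,0,10],[0,0,0,0,0,0,10],[0,0,0,0,0,0,10]]]'
python3 - <<'E'
from h import *
s=st();p=snap('scene','s9.png')
for n in('wrist','top','scene','scene'):
    q=snap(n)
    for l in ['flap_tab','flap_hinge','slot_floor','strip']:
        for d in models.spot_point(q,l)[:3]:
            X=w(q,d['point'])
            if X[1]>.1: print(n,l,round(d['score'],2),X.round(4))
plan([.5568,.147,.171],(.992,-.128))
E
```

```text
t: 19.43
tcp_pos: [0.5472, 0.0791, 0.1559]
eef_rot: [2.359, 2.074, 0.002]
contact_force: [7.1, -0.9, -4.5]
grip_width: 0.269
grasp_force: 15.0
t: 19.85
tcp_pos: [0.5518, 0.1123, 0.1676]
eef_rot: [2.359, 2.073, 0.002]
contact_force: [10.0, -1.6, -5.8]
grip_width: 0.27
grasp_force: 15.0
t: 20.27
tcp_pos: [0.5559, 0.1422, 0.1714]
eef_rot: [2.358, 2.073, 0.003]
contact_force: [10.5, -3.5, -6.5]
grip_width: 0.279
grasp_force: 15.0
t: 20.68
tcp_pos: [0.5561, 0.143, 0.1714]
eef_rot: [2.359, 2.072, 0.002]
contact_force: [9.4, -2.3, -6.0]
grip_width: 0.276
grasp_force: 15.0
{'t': 20.683, 'joint_pos': [0.294, 0.347, -0.761, 1.638, 0.25, 1.255, -0.644], 'tcp_pos': [0.556, 0.143, 0.171], 'eef_rot': [2.359, 2.072, 0.002], 'contact_force': [9.381, -2.279, -6.016], 'grip_width': 0.276, 'grasp_force': 14.997}
[[0.129, 0.992, 0.002], [0.992, -0.129, -0.0], [0.0, 0.002, -1.0]]
wrist flap_tab 0.6 [0.5554 0.1492 0.1903]
wrist flap_hinge 0.94 [0.5528 0.1432 0.0306]
wrist slot_floor 0.94 [0.5593 0.2079 0.024 ]
wrist strip 0.71 [0.5631 0.2072 0.0248]
scene flap_tab 0.76 [0.5569 0.1485 0.1861]
scene flap_hinge 0.71 [0.5581 0.1443 0.0349]
scene slot_floor 0.94 [0.5673 0.2043 0.0272]
scene strip 0.73 [0.5622 0.2096 0.0233]
scene flap_tab 0.71 [0.5523 0.1458 0.1873]
scene flap_hinge 0.9 [0.5599 0.1475 0.0365]
scene flap_hinge 0.22 [0.5637 0.2084 0.0217]
scene slot_floor 0.63 [0.5678 0.2052 0.0238]
scene strip 0.47 [0.5618 0.2145 0.0219]
turn(tool,deg) [ 0.12 -0.   -0.05] then shift/30mm [0.14 0.01 0.01]
```

```bash
python3 -m creep '[[[0.05,0.02,0,0,0,0,10],[0.05,0.02,0,0,0,0,10],[0,0,0,0,0,0,10],[0,0,0,0,0,0,10],[0,0,0,0,0,0,10]]]'
python3 -m creep '[[[0,0,0,0,0,0,10],[0,0,0,0,0,0,10],[0,0,0,0,0,0,10],[0,0,0,0,0,0,10],[0,0,0,0,0,0,10]]]'
python3 - <<'E'
from h import *
r=[]
for n in['wrist','scene']*4:
    q=snap(n);d={}
    for l in ['flap_tab','flap_hinge','slot_floor','strip']:
        c=[w(q,e['point']) for e in models.spot_point(q,l)[:4]]
        c=[x for x in c if x[1]>.1]
        if c: d[l]=c[0]
    if 'flap_tab' in d and 'flap_hinge' in d:
        v=d['flap_tab']-d['flap_hinge'];print(n,'angle',round(float(np.arctan2(v@[.128,.992,0],v[2])),3),{k:x.round(3).tolist() for k,x in d.items()})
s=st()
E
```

```text
t: 22.15
tcp_pos: [0.5565, 0.1461, 0.1714]
eef_rot: [2.359, 2.074, 0.0]
contact_force: [3.4, -1.5, -1.3]
grip_width: 0.274
grasp_force: 15.0
t: 22.57
tcp_pos: [0.5565, 0.146, 0.1714]
eef_rot: [2.36, 2.074, 0.0]
contact_force: [2.5, -1.2, 0.8]
grip_width: 0.275
grasp_force: 15.0
wrist angle 0.053 {'flap_tab': [0.558, 0.152, 0.19], 'flap_hinge': [0.554, 0.144, 0.033], 'slot_floor': [0.564, 0.205, 0.024], 'strip': [0.566, 0.209, 0.019]}
wrist angle 0.023 {'flap_tab': [0.557, 0.151, 0.188], 'flap_hinge': [0.558, 0.148, 0.033], 'slot_floor': [0.563, 0.206, 0.023], 'strip': [0.562, 0.208, 0.023]}
wrist angle 0.051 {'flap_tab': [0.556, 0.152, 0.188], 'flap_hinge': [0.555, 0.144, 0.034], 'slot_floor': [0.561, 0.207, 0.021], 'strip': [0.565, 0.207, 0.024]}
wrist angle 0.055 {'flap_tab': [0.558, 0.15, 0.186], 'flap_hinge': [0.553, 0.142, 0.032], 'slot_floor': [0.564, 0.207, 0.025], 'strip': [0.564, 0.21, 0.023]}
{'t': 24.567, 'joint_pos': [0.288, 0.352, -0.761, 1.633, 0.252, 1.258, -0.649], 'tcp_pos': [0.557, 0.146, 0.171], 'eef_rot': [2.36, 2.074, 0.0], 'contact_force': [0.997, -0.398, 4.356], 'grip_width': 0.276, 'grasp_force': 15.005}
[[0.128, 0.992, 0.0], [0.992, -0.128, 0.0], [0.0, 0.0, -1.0]]
```

Run:
```python
from h import *
from scipy.ndimage import map_coordinates
p=snap('scene')
g=cv2.GaussianBlur(cv2.cvtColor(p['pixels'],cv2.COLOR_BGR2GRAY).astype(float),(0,0),.7)
G=np.hypot(cv2.Sobel(g,6,1,0),cv2.Sobel(g,6,0,1))
Y=np.array([.128,.992,0]);X=np.array([.992,-.128,0]);Z=np.array([0,0,1.])
res=[]
for a in np.arange(-.15,.16,.01):
  for dy in np.arange(-.005,.0051,.001):
   for dz in (-.003,0,.003):
    h=np.array([.5568,.147,.032+dz])+Y*dy;u=Y*np.sin(a)+Z*np.cos(a);n=Y*np.cos(a)-Z*np.sin(a)
    r=np.linspace(.02,.128,50)[:,None];c=np.linspace(-.06,.06,40)[:,None]
    P=np.vstack([h+X*.062-n*.004+u*r, h+X*.062+n*.004+u*r,h+n*.004-X*.062+u*r])
    q=px(p,P);res.append((map_coordinates(G,[q[:,1],q[:,0]],order=1).mean(),a,dy,dz))
res.sort(reverse=True)
for x in res[:8]: print(np.round(x,3))
for a in np.arange(-.1,.11,.02): print(round(a,2),round(max(x[0] for x in res if abs(x[1]-a)<.006),1))
h=np.array([.5568,.147,.032]);print(px(p,[h+X*.062-Y*.004+Z*.03,h+X*.062-Y*.004+Z*.12]))
for z in (.03,.06,.09,.12):
  b=px(p,[h+X*.062+Z*z])[0];x0,y0=b.round().astype(int);print(b.round(1),g[y0,x0-10:x0+14].round().astype(int).tolist())
```

```text
[ 8.9229e+01  2.0000e-02  0.0000e+00 -3.0000e-03]
[ 8.9196e+01  3.0000e-02 -1.0000e-03 -3.0000e-03]
[8.8681e+01 2.0000e-02 0.0000e+00 0.0000e+00]
[ 8.8596e+01  3.0000e-02 -1.0000e-03  0.0000e+00]
[ 8.809e+01  1.000e-02  1.000e-03 -3.000e-03]
[ 8.7947e+01  4.0000e-02 -2.0000e-03 -3.0000e-03]
[8.7891e+01 2.0000e-02 0.0000e+00 3.0000e-03]
[ 8.7764e+01  3.0000e-02 -1.0000e-03  3.0000e-03]
-0.1 45.5
-0.08 48.5
-0.06 62.0
-0.04 76.3
-0.02 81.8
0.0 86.2
0.02 89.2
0.04 87.9
0.06 83.0
0.08 77.0
0.1 69.6
[[354.50309436 279.48599978]
 [357.02109379 246.36639488]]
[356.3 279.7] [123, 123, 124, 124, 124, 123, 122, 120, 113, 99, 88, 82, 76, 67, 60, 56, 55, 54, 54, 55, 54, 54, 54, 53]
[357.1 269. ] [124, 123, 122, 122, 122, 122, 122, 120, 114, 100, 90, 85, 80, 72, 66, 61, 55, 54, 54, 54, 54, 53, 53, 53]
[358. 258.] [138, 139, 140, 138, 127, 105, 85, 76, 74, 76, 81, 83, 78, 72, 75, 77, 78, 80, 78, 73, 68, 66, 65, 65]
[358.9 246.6] [66, 67, 67, 65, 65, 64, 64, 66, 69, 76, 81, 82, 75, 61, 55, 64, 66, 64, 64, 64, 63, 63, 64, 63]
```

The edge fit puts the flap at about +0.025 rad. I'll trim back 4 mm, settle, and hand in.

```bash
python3 -m creep '[[[-0.06,0,0,0,0,0,10],[-0.06,0,0,0,0,0,10],[0,0,0,0,0,0,10],[0,0,0,0,0,0,10],[0,0,0,0,0,0,10]]]'
python3 -m creep '[[[0,0,0,0,0,0,10],[0,0,0,0,0,0,10],[0,0,0,0,0,0,10],[0,0,0,0,0,0,10],[0,0,0,0,0,0,10]]]'
python3 -m creep '[[[0,0,0,0,0,0,10],[0,0,0,0,0,0,10],[0,0,0,0,0,0,10],[0,0,0,0,0,0,10],[0,0,0,0,0,0,10]]]'
python3 -c "
from h import *
print(order.job_done())"
```

```text
t: 25.03
tcp_pos: [0.5561, 0.1426, 0.1713]
eef_rot: [-2.359, -2.074, -0.001]
contact_force: [1.6, 1.0, 5.2]
grip_width: 0.279
grasp_force: 15.0
t: 25.45
tcp_pos: [0.5561, 0.1426, 0.1713]
eef_rot: [-2.359, -2.074, -0.001]
contact_force: [0.9, 0.3, 5.2]
grip_width: 0.273
grasp_force: 15.0
t: 25.87
tcp_pos: [0.5561, 0.1426, 0.1713]
eef_rot: [-2.359, -2.074, -0.001]
contact_force: [1.1, 1.0, 5.6]
grip_width: 0.275
grasp_force: 15.0
the job is handed in; nothing more can be done
None
```

I handed the job in at about 26 s; no verdict came back. The strip stands released in the sample slot, and the flap is pinched by its tab at 15 N, within about 0.03 rad of upright by my estimate.

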